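# Reset a welder's output lever and count it up three clicks

### The job

The output lever on top of the welding power source was left high on its scale. With the fingertips, push it along its slot all the way back to the home end (the end with the shortest tick mark), then push it up again one click at a time, pausing about a second in each notch, and leave it resting in the third notch up from home. Push gently, do not ram it, and leave the pipe ring, hammer, can and angle piece where they are.

Things in the scene. Friction and masses are not known exactly. Their poses are not given: they have to be found in the camera images.
- machine: Welding power source, fixed to the bench: black case 240 (x) x 340 (y) x 150 mm high. Origin at the centre of its underside, z up, turned only about z. The lever's slot runs along its own y axis, in the top panel at x = -50 mm, with a grey scale plate flush around it. A rubber carrying handle (bar along y at x = +80 mm, 150 mm long, up to 44 mm above the panel) stands behind the slot. Front panel with sockets on the -x face.
- lever (a joint): Output lever, slides along the slot. 0 = home, against the end stop at the machine's -y end; 0.096 m = against the stop at the +y end. Seven notches (detents) every 16 mm, at 0, 0.016, 0.032, 0.048 (the third up from home), 0.064, 0.080 and 0.096. It takes about 5 to 6 N to push it out of a notch; a little past half-way to the next one it snaps on ahead of the finger by itself, drops into that notch and stays there. It starts in or near the fourth to sixth notch.
- lever_knob (a point): Centre of the lever's grey knob: a rounded block 30 (machine x) x 12 (machine y, the sliding direction) x 32 mm high, on an 8 mm stem; the knob spans 12 to 44 mm above the top panel and this point is 28 mm above it. The knob moves with the lever.
- home_notch (a point): Point on the top panel, in the slot, under the knob's centre when the lever is home (joint 0). The scale beside the slot (on the handle's side) has one tick mark per notch, the shortest (6 mm) here and each next one 3 mm longer.
- top_notch (a point): Point on the top panel, in the slot, under the knob's centre when the lever is in its last notch (joint 0.096), 96 mm from home_notch along the machine's +y.
- coupon_middle (a point): Centre (half-way up) of a loose steel pipe ring, 42 mm across and 45 mm high, standing on the top panel beyond the +y end of the slot. To be left alone.
- hammer: Loose hammer, 240 mm long, lying on the bench beside the machine; origin at its underside, its x axis along the handle towards the head. To be left alone.
- can_middle (a point): Centre (half-way up) of a loose plain metal can, 60 mm across and 130 mm high, on the bench beside the machine. To be left alone.
- angle_middle (a point): Point 10 mm up in the longer bar of a loose L-shaped grey setting angle, 90 x 100 mm and 20 mm thick, lying on the bench beside the machine. To be left alone.

How it is judged:
By the outcome, as a careful person would: the job done as asked, in the order asked, and still so for the second after the job is handed in, with the robot touching nothing.
It also fails if it takes over 58 s, if anything falls off the work surface, if the arm or the gripper's body presses on something with over 40 N, if the wrist force passes 120 N, or if a joint passes its speed limit or range.

### The arm

A 6-joint arm with a two-finger parallel gripper is mounted at the origin on the work surface. World frame = base frame: x ahead of the robot, y to its left, z up, the work surface at z = 0. Lengths are in m, angles in rad, forces in N, time in s.
With the tool pointing down it reaches from about 0.325 to 1 m from the base axis. Payload 5.1 kg.
Tool frame: the origin (TCP) lies at the very end of the fingers, on their centre line; the grasp point (between the pads) lies 19 mm behind it; z points along the fingers, x is the direction in which the jaws open and shut, and the axes are right-handed (so a half turn about z gives the same grasp; the last joint's range is limited). The gripper opens to 85 mm and grips with 20 to 120 N. Pads are 22 mm wide; open, the fingers measure 114 mm over their backs; the gripper's body (76 mm by 85 mm) begins 54 mm behind the grasp point. The pads swing forward as they close: fully open they stand 13 mm farther back than shut.
Start: joints at [-1.275, 0.124, 1.65, -0, 1.367, -0.083], TCP at [0.24, -0.604, 0.231] pointing down, gripper open.
Joint ranges: [-2.61, 2.61], [-1.02, 2.33], [0.03, 2.71], [-1.35, 4.49], [0.32, 2.68], [-2.91, 2.91]. Speed limits (rad/s): [2.57, 2.57, 3.14, 3.14, 3.14, 3.14].

### API

Orientations are given as a rotation vector (axis times angle).
In Python, from bench import bot, solver, get_image, camera_params, look_for, pinpoint gives the robot as it stands. Calls block until the motion is done:
- bot.move_pose(position, orientation): joint-space move of the TCP to a pose.
- bot.move_straight(position, rot=None, rate=0.15, stop_force=None): straight line of the TCP; rot=None keeps the orientation; rate is the mean speed in m/s. With stop_force (N) it stops when the force on the tool has changed by that much, and returns True; else False.
- bot.set_joints(angles): joint-space move.
- bot.grip(opening): finger opening in m; the grip force is fixed at half the most; returns when the fingers have stopped.
- bot.dwell(seconds).
- solver.ik(position, orientation): joint angles nearest the present ones, or None.
- bot.read_state(): the state.
- get_image(name): name is "side" or "top"; returns the picture (384x512x3 uint8, red, green, blue); there is no depth.
- camera_params(name): a dict with "fx", "fy", "cx", "cy" (pixels), "dist_coeffs" ([k1, k2, p1, p2, k3] as OpenCV has them; the pictures are not rectified), "view" (4x4, takes a point from world to camera coordinates). Camera axes: x right, y up, looking along -z (the intrinsics and any distortion apply to the point x, -y, -z); pixel columns grow to the right and rows downward; lengths in m; the calibration is good to about 2 mm. A picture is of the moment at which its call begins. camera_params takes no time and is no camera call.
A pose or a line that the arm cannot do raises bot.IKError and nothing moves.
- bot.sign_off(): hands the job in, once; it reports no verdict.
Trained networks look in the newest picture that a camera, given by its name, has taken for a name from the list of things; names that differ only in an ending like _2 or _b are one class to them, and where a whole thing is asked for, a point or a joint stands for the part that bears it (a point fixed in the world has none). Each returns a list of dicts, best first, with "confidence" (0 to 1); they miss things now and then, are a little off and sometimes report something else, mostly with a low value. They report only what shows in the picture. A call takes as long as a camera call.
- look_for(camera, target): "rect" ([centre column, centre row, width, height] in pixels, round what is visible of it).
- pinpoint(camera, target): "at" ([column, row] in pixels: a listed point, or the origin of a listed thing).
The state is a dict: "clock": time; "q": joint angles; "joint_velocities": joint speeds; "joint_efforts": joint torques, N m; "ee_pos": TCP position; "eef_rot": TCP orientation; "wrist_force": force on the tool from outside, world axes, zero at the start; "wrist_torque": the same for the moment, N m; "width": finger opening in m.
Only numpy, scipy, OpenCV 4.12 (cv2) and the standard library are available. Lean on these libraries where they do the work, as an engineer would, in place of code of your own. Each camera call takes 0.05 s, during which the arm holds its last target.

## Working session

There is one attempt and no reset: what is moved stays moved. The work goes in short steps, each a Python script; the robot and the scene stay as the last script left them, time stands still between calls to the robot, and variables do not carry over. Pictures are saved under pics/ and viewed, and the job is handed in when it is done.

```bash
mkdir -p pics; ls
cat > h.py <<'E'
import numpy as np, cv2
from bench import bot, solver, get_image, camera_params, look_for, pinpoint
def save(cam,name):
    im=get_image(cam); cv2.imwrite(f'pics/{name}.png',cv2.cvtColor(im,cv2.COLOR_RGB2BGR)); return im
def ray(cam,px):
    c=camera_params(cam); K=np.array([[c['fx'],0,c['cx']],[0,c['fy'],c['cy']],[0,0,1.]])
    u=cv2.undistortPoints(np.array([[px]],float),K,np.array(c['dist_coeffs'],float))[0,0]
    V=np.array(c['view']); R=V[:3,:3]; d=R.T@np.array([u[0],-u[1],-1.]); o=-R.T@V[:3,3]
    return o,d/np.linalg.norm(d)
def at_z(cam,px,z):
    o,d=ray(cam,px); return o+d*(z-o[2])/d[2]
def tri(p1,p2):
    o1,d1=ray('side',p1);o2,d2=ray('top',p2)
    s=np.linalg.lstsq(np.c_[d1,-d2],o2-o1,rcond=None)[0]
    a=o1+s[0]*d1;b=o2+s[1]*d2; return (a+b)/2,np.linalg.norm(a-b)
def proj(cam,P):
    c=camera_params(cam);V=np.array(c['view']);q=V[:3,:3]@np.array(P,float)+V[:3,3]
    K=np.array([[c['fx'],0,c['cx']],[0,c['fy'],c['cy']],[0,0,1.]])
    return cv2.projectPoints(np.array([[q[0],-q[1],-q[2]]]),np.zeros(3),np.zeros(3),K,np.array(c['dist_coeffs'],float))[0][0,0]
E
python3 - <<'E'
from h import *
np.set_printoptions(precision=4,suppress=True)
for c in('side','top'): save(c,c+'0')
for t in['machine','lever_knob','home_notch','top_notch','coupon_middle','can_middle','hammer','angle_middle']:
    r={}
    for c in('side','top'):
        L=pinpoint(c,t); r[c]=L[0]['at'] if L else None
        print(t,c,[(np.round(l['at'],1),round(l['confidence'],2)) for l in L[:2]])
    if r['side'] is not None and r['top'] is not None: print('   ',*tri(r['side'],r['top']), at_z('top',r['top'],.15))
print(bot.read_state())
E
```

```text
pics
machine side []
machine top [(array([262.3, 191.5]), 0.65)]
lever_knob side [(array([256.9, 201.1]), 0.56)]
lever_knob top [(array([234.4, 189.9]), 0.47)]
    [0.5629 0.0663 0.1815] 0.0013102661787925604 [0.5704 0.0687 0.15  ]
home_notch side [(array([240.1, 193.1]), 0.57)]
home_notch top [(array([274.5, 205.9]), 0.55), (array([260.7, 196.9]), 0.4)]
    [ 0.5407 -0.0206  0.1428] 0.0032616857762558554 [ 0.5402 -0.0216  0.15  ]
top_notch side [(array([256.6, 212.9]), 0.78)]
top_notch top [(array([231.4, 194.2]), 0.56)]
    [0.5652 0.0717 0.1404] 0.008795905223340816 [0.5603 0.0746 0.15  ]
coupon_middle side []
coupon_middle top [(array([204.7, 162.2]), 0.62)]
can_middle side [(array([228.2, 165.6]), 0.73)]
can_middle top [(array([342.8, 278.3]), 0.75), (array([172.9, 163.4]), 0.51)]
    [ 0.3999 -0.1987  0.0577] 0.009049770656120903 [ 0.3932 -0.1744  0.15  ]
hammer side [(array([283.9, 298. ]), 0.62)]
hammer top [(array([170.7, 163.4]), 0.67), (array([236.7, 189.5]), 0.4)]
    [0.6657 0.2492 0.0119] 0.00027677748878453083 [0.6225 0.2168 0.15  ]
angle_middle side []
angle_middle top [(array([340.6, 217.1]), 0.69), (array([201. , 160.9]), 0.2)]
{'clock': 0.9, 'q': array([-1.2746,  0.1238,  1.6503,  0.    ,  1.3675, -0.0826]), 'joint_velocities': array([ 0.0006,  0.001 ,  0.0001,  0.0013,  0.0014, -0.0005]), 'joint_efforts': array([ -0.0001, -42.3598, -36.5762,   0.0001,   0.0004,   0.    ]), 'ee_pos': array([ 0.2404, -0.6039,  0.2314]), 'eef_rot': array([ 2.5999, -1.7634,  0.0001]), 'wrist_force': array([-0.3345, -0.4841,  0.3687]), 'wrist_torque': array([-0.0021,  0.0226,  0.005 ]), 'width': 0.08519738200975509}
```

Run:
```python
import cv2
a=cv2.imread('pics/top0.png')[110:310,140:400]; cv2.imwrite('pics/top0z.png',cv2.resize(a,None,fx=3,fy=3,interpolation=2))
a=cv2.imread('pics/side0.png')[130:330,170:430]; cv2.imwrite('pics/side0z.png',cv2.resize(a,None,fx=3,fy=3,interpolation=2))
```

```text
(no output)
```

View pics/top0z.png

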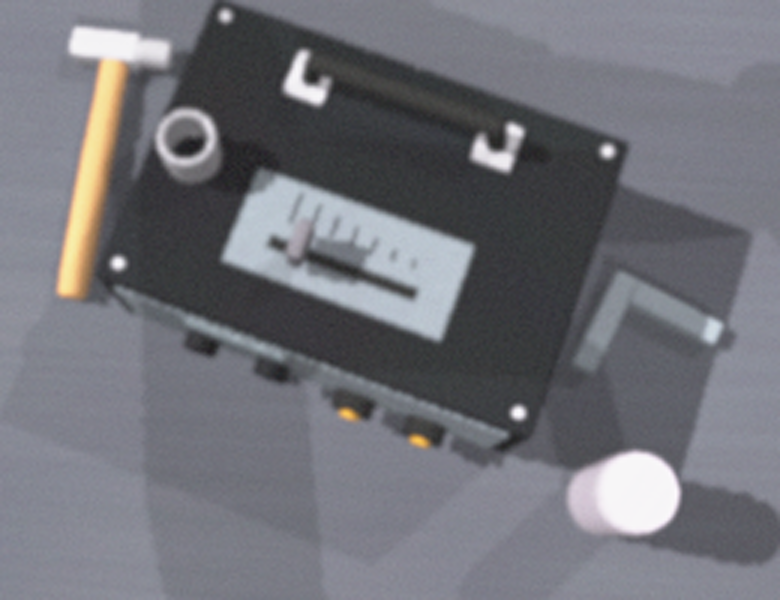

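View pics/side0z.png

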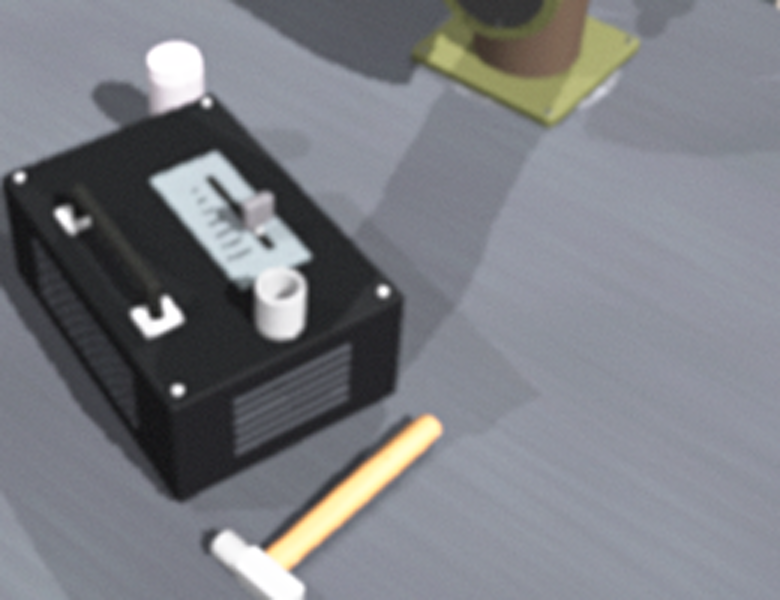

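View pics/side0.png

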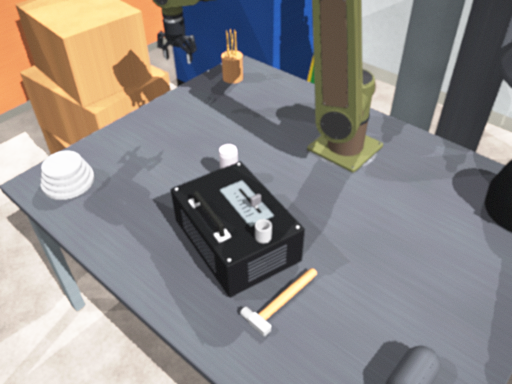

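```bash
cat >> h.py <<'E'
np.set_printoptions(precision=4,suppress=True)
E
python3 - <<'E'
from h import *
zt=lambda p:(140+(p[0]+.5)/3-.5,110+(p[1]+.5)/3-.5)
zs=lambda p:(170+(p[0]+.5)/3-.5,130+(p[1]+.5)/3-.5)
T=[(225,15),(607,151),(518,412),(118,262)]
S=[(177,390),(19,177),(206,103),(383,291)]
W=np.array([at_z('top',zt(p),.151) for p in T]);W2=np.array([at_z('side',zs(p),.151) for p in S])
print(W,'\n',W2); 
for a,b in zip(S,T): print(tri(zs(a),zt(b)))
for w in(W,W2):
    print(w.mean(0),[np.linalg.norm(w[i]-w[(i+1)%4]) for i in range(4)])
    d=(w[0]-w[1])+(w[3]-w[2]); print('yaw',np.degrees(np.arctan2(-d[0],d[1])))
    d=(w[0]-w[3])+(w[1]-w[2]); print('yaw',np.degrees(np.arctan2(d[1],d[0])))
for p in [(268,241),(417,294)]: print('slot',at_z('top',zt(p),.15))
for p in [(211,179),(270,244)]: print('slot s',at_z('side',zs(p),.15))
for p in [(415,264),(298,207)]: print('tick',at_z('top',zt(p),.15))
print(zt((300,228)), 'knob top', at_z('top',zt((302,228)),.194))
E
```

```text
[[ 0.7469  0.1282  0.151 ]
 [ 0.6558 -0.1684  0.151 ]
 [ 0.4554 -0.1073  0.151 ]
 [ 0.5461  0.1893  0.151 ]] 
 [[ 0.7443  0.1292  0.151 ]
 [ 0.6537 -0.1673  0.151 ]
 [ 0.454  -0.1047  0.151 ]
 [ 0.5433  0.1907  0.151 ]]
(array([0.7456, 0.129 , 0.1523]), np.float64(0.002273875433274459))
(array([ 0.6547, -0.1673,  0.1521]), np.float64(0.0020154725481101835))
(array([ 0.4546, -0.1061,  0.151 ]), np.float64(0.0028505130978296435))
(array([0.5451, 0.1902, 0.1522]), np.float64(0.0026946397441507423))
[0.601  0.0105 0.151 ] [np.float64(0.31036580877344594), np.float64(0.20947712988688594), np.float64(0.3101741957117178), np.float64(0.20991942716378353)]
yaw -17.043604252189013
yaw -16.94920059438317
[0.5988 0.012  0.151 ] [np.float64(0.30999619012701807), np.float64(0.20925187091077427), np.float64(0.30860676621860583), np.float64(0.21016369562429385)]
yaw -16.916540962868336
yaw -17.193115963633637
slot [0.5694 0.0806 0.15  ]
slot [ 0.5368 -0.0309  0.15  ]
slot s [ 0.534  -0.0247  0.15  ]
slot s [0.5635 0.0758 0.15  ]
tick [ 0.5592 -0.0283  0.15  ]
tick [0.5968 0.0605 0.15  ]
(239.66666666666669, 185.66666666666669) knob top [0.5694 0.0543 0.194 ]
```

```bash
cat >> h.py <<'E'
C=np.array([.600,.0112]); A=np.radians(-17.0)
xm=np.array([np.cos(A),np.sin(A)]); ym=np.array([-np.sin(A),np.cos(A)])
def w(x,y,z): return np.r_[C+x*xm+y*ym,z]
def m(P): d=np.asarray(P)[:2]-C; return np.array([d@xm,d@ym,P[2]])
zt=lambda p:(140+(p[0]+.5)/3-.5,110+(p[1]+.5)/3-.5)
zs=lambda p:(170+(p[0]+.5)/3-.5,130+(p[1]+.5)/3-.5)
from scipy.spatial.transform import Rotation as Ro
def down(sgn=1):
    x=np.r_[xm*sgn,0]; z=np.array([0,0,-1.]); return Ro.from_matrix(np.c_[x,np.cross(z,x),z]).as_rotvec()
E
python3 - <<'E'
from h import *
print('ring',m(at_z('top',zt((188,132)),.195)),m(at_z('side',zs((282,285)),.195)))
print('tri',m(tri(zs((282,285)),zt((188,132)))[0]))
im=cv2.imread('pics/top0.png')
for n,c in(('top',zt),('side',zs)):
    im=cv2.resize(cv2.imread(f'pics/{n}0.png'),None,fx=6,fy=6,interpolation=2)
    for j in range(7):
        for P,col in((w(-.05,-.048+.016*j,.15),(0,0,255)),(w(-.05,-.048+.016*j,.194),(0,255,0))):
            u=proj(n,P); cv2.circle(im,tuple(int(v) for v in (u+.5)*6-.5),3,col,-1)
    u=proj(n,w(-.05,0,.17))*6; x,y=int(u[0]),int(u[1])
    cv2.imwrite(f'pics/chk_{n}.png',im[y-250:y+250,x-330:x+330])
for s in(1,-1):
  for y in(.075,-.1):
    print(s,y,solver.ik(w(-.05,y,.25),down(s)),solver.ik(w(-.05,y,.17),down(s)))
E
```

```text
ring [-0.0048  0.134   0.195 ] [-0.0127  0.1355  0.195 ]
tri [-0.0085  0.1354  0.1979]
1 0.075 [ 0.0761 -0.0357  1.7837 -0.      1.3936  0.3728] [ 0.0761  0.022   1.8633 -0.      1.2563  0.3728]
1 -0.1 [-0.2345 -0.161   1.8997 -0.      1.4029  0.0622] [-0.2345 -0.1017  1.9831 -0.      1.2602  0.0622]
-1 0.075 [ 0.0761 -0.0357  1.7837 -0.      1.3936 -2.7688] [ 0.0761  0.022   1.8633 -0.      1.2563 -2.7688]
-1 -0.1 None None
```

View pics/chk_top.png

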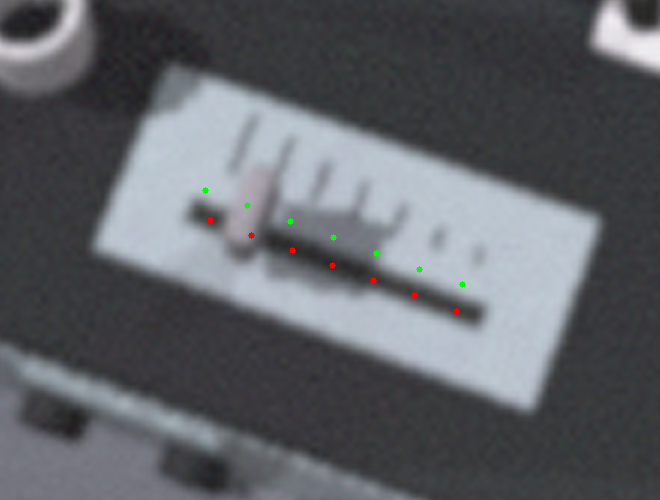

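View pics/chk_side.png

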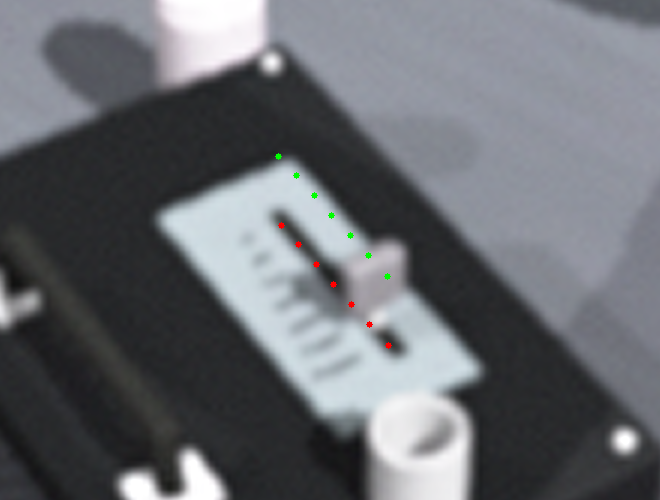

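Run:
```python
from h import *
bot.grip(0.0)
print(bot.read_state()['clock'],bot.read_state()['width'])
bot.move_pose(w(-.05,.072,.26),down())
bot.move_straight(w(-.05,.072,.172),rate=.1)
s=bot.read_state(); print(s['clock'],m(s['ee_pos']),s['eef_rot'],s['wrist_force'])
hit=bot.move_straight(w(-.05,.035,.172),rate=.02,stop_force=2.5)
s=bot.read_state(); print(hit,s['clock'],m(s['ee_pos']),s['wrist_force'])
for c in('side','top'):
    im=save(c,c+'1')
a=cv2.imread('pics/side1.png')[130:330,170:430]; cv2.imwrite('pics/side1z.png',cv2.resize(a,None,fx=3,fy=3,interpolation=2))
```

```text
1.6667 0.0002482128056358575
5.4333 [-0.0494  0.0722  0.173 ] [-3.1067  0.4642 -0.0026] [-0.402  -0.0389 -0.3713]
True 6.6 [-0.05    0.0486  0.1719] [0.3705 2.5006 1.4596]
```

View pics/side1z.png

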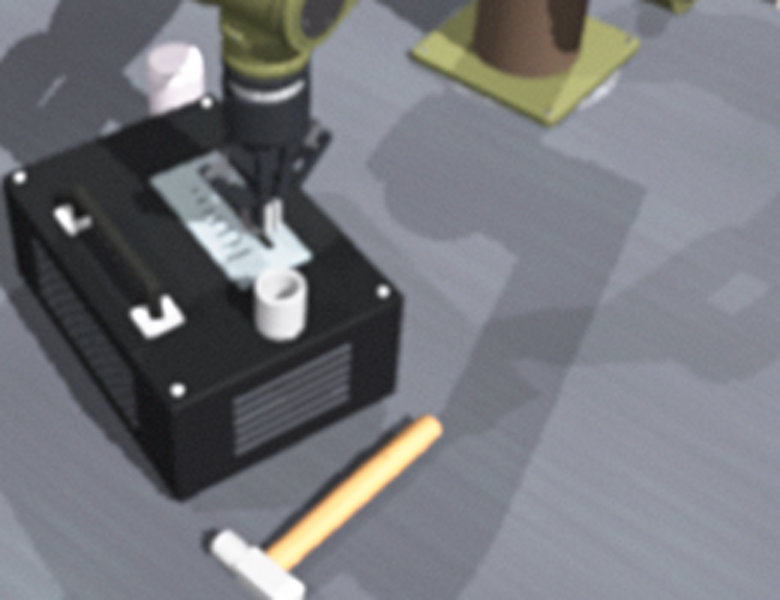

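Run:
```python
from h import *
bot.move_straight(w(-.05,-.023,.172),rate=.022)
s=bot.read_state(); print(s['clock'],m(s['ee_pos']),s['wrist_force'])
bot.dwell(.4)
hit=bot.move_straight(w(-.05,-.037,.172),rate=.01,stop_force=7)
s=bot.read_state(); print(hit,s['clock'],m(s['ee_pos']),s['wrist_force'],s['wrist_force'][:2]@ym)
bot.dwell(.4)
s=bot.read_state(); print(s['clock'],m(s['ee_pos']),s['wrist_force'][:2]@ym)
```

```text
10.0917 [-0.05   -0.0232  0.1721] [ 0.331  -0.2545 -0.1169]
True 11.4167 [-0.0502 -0.031   0.1717] [1.3247 0.4481 1.0648] 0.8158249356224666
11.8167 [-0.0507 -0.031   0.171 ] 0.9361507588390119
```

Run:
```python
from h import *
bot.move_straight(w(-.05,-.028,.172),rate=.03)
bot.move_straight(w(-.05,-.022,.235),rate=.12)
bot.move_straight(w(-.05,-.092,.235),rate=.12)
bot.move_straight(w(-.05,-.085,.172),rate=.1)
bot.dwell(.3)
for c in('side','top'): save(c,c+'2')
a=cv2.imread('pics/side2.png')[160:260,200:330]; cv2.imwrite('pics/side2z.png',cv2.resize(a,None,fx=6,fy=6,interpolation=2))
hit=bot.move_straight(w(-.05,-.056,.172),rate=.015,stop_force=2.5)
s=bot.read_state(); print(hit,s['clock'],m(s['ee_pos']),s['wrist_force'],s['wrist_force'][:2]@ym)
```

```text
True 15.9583 [-0.0502 -0.0648  0.1716] [-0.4279 -1.7609  0.7779] -1.809084060150734
```

View pics/side2z.png

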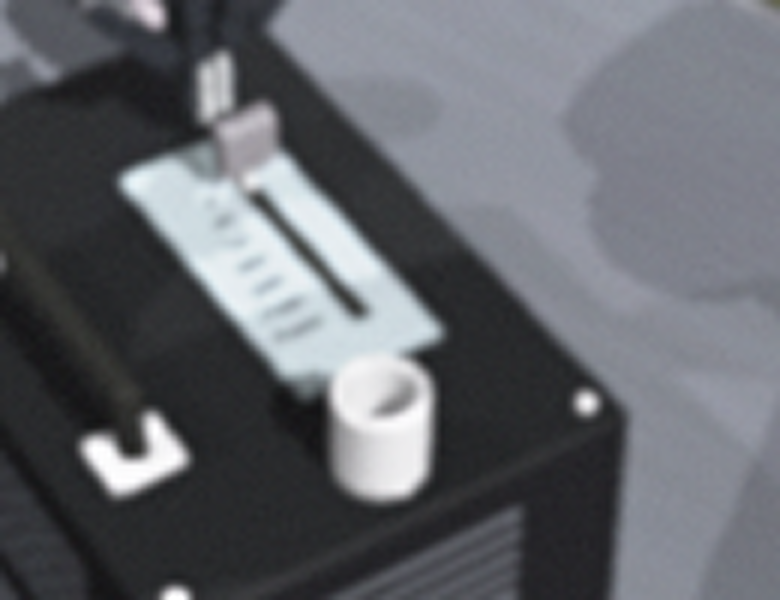

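Run:
```python
from h import *
bot.move_straight(w(-.05,-.065+.0108,.172),rate=.012)
s=bot.read_state(); print(s['clock'],m(s['ee_pos']),s['wrist_force'][:2]@ym)
bot.dwell(1.2)
s=bot.read_state(); print(s['clock'],m(s['ee_pos']),s['wrist_force'][:2]@ym)
save('side','side3')
a=cv2.imread('pics/side3.png')[160:260,200:330]; cv2.imwrite('pics/side3z.png',cv2.resize(a,None,fx=6,fy=6,interpolation=2))
hit=bot.move_straight(w(-.05,-.045,.172),rate=.01,stop_force=2.5)
s=bot.read_state(); print(hit,s['clock'],m(s['ee_pos']),s['wrist_force'][:2]@ym)
```

```text
16.9917 [-0.05  -0.054  0.172] 0.5435657823408376
18.1917 [-0.05   -0.0542  0.172 ] -1.1592505578706047
True 18.8667 [-0.0502 -0.0488  0.1716] -1.933537047447722
```

View pics/side3z.png

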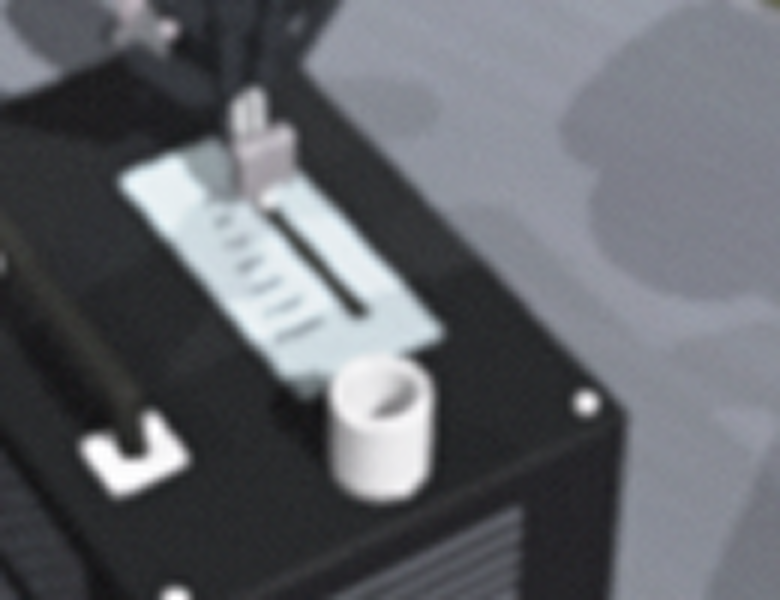

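The knob moved on exactly one notch: its base is at about (268,200), one tick along, and contact is at -0.0488 against an expected -0.049. I'll repeat twice, checking contact each time.

Run:
```python
from h import *
for k in(1,2):
    bot.move_straight(w(-.05,-.065+.016*k+.0108,.172),rate=.012)
    bot.dwell(1.2)
    s=bot.read_state(); print(k+1,s['clock'],m(s['ee_pos']),s['wrist_force'][:2]@ym)
    if k==1:
        hit=bot.move_straight(w(-.05,-.065+.032+.004,.172),rate=.01,stop_force=2.5)
        s=bot.read_state(); print(hit,s['clock'],m(s['ee_pos']),s['wrist_force'][:2]@ym)
        if not hit or abs(m(s['ee_pos'])[1]+.033)>.003: print('CHECK');break
save('side','side4');save('top','top4')
a=cv2.imread('pics/side4.png')[160:260,200:330]; cv2.imwrite('pics/side4z.png',cv2.resize(a,None,fx=6,fy=6,interpolation=2))
```

```text
2 21.1167 [-0.05   -0.0382  0.172 ] 0.11987513249384799
True 21.7417 [-0.0502 -0.0328  0.1716] -0.9664979711981376
3 23.9917 [-0.05   -0.0222  0.172 ] 0.41654116334748553
```

View pics/side4z.png

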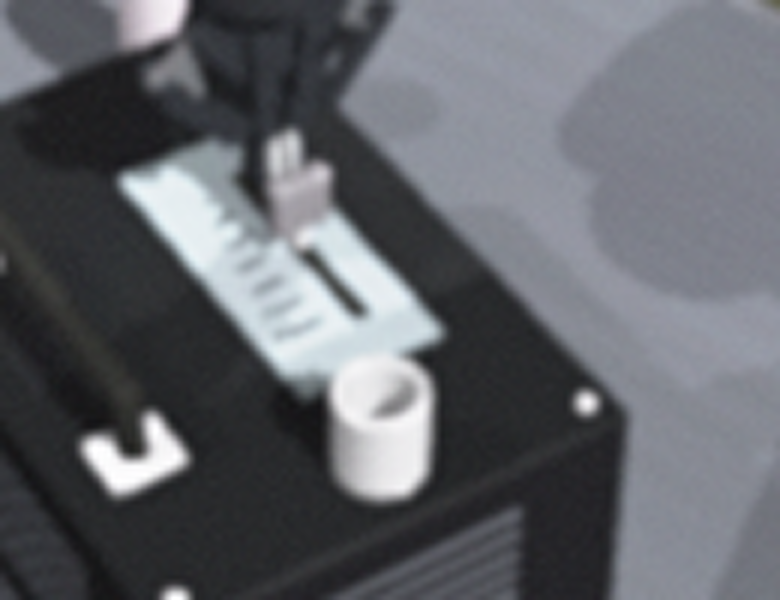

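Knob base is at about (300,240), in the third notch. I'll retreat and check with the view clear.

Run:
```python
from h import *
bot.move_straight(w(-.05,-.035,.172),rate=.05)
bot.move_straight(w(-.05,-.045,.26),rate=.12)
bot.move_pose([.3,-.45,.32],down())
bot.dwell(.3)
print(bot.read_state()['clock'],bot.read_state()['wrist_force'])
for n in('top','side'):
    save(n,n+'5')
    L=pinpoint(n,'lever_knob'); print([(l['at'],l['confidence']) for l in L[:2]], proj(n,w(-.05,0,.178)))
    a=cv2.imread(f'pics/{n}5.png'); b=a[110:310,140:400] if n=='top' else a[130:330,170:430]
    b=cv2.resize(b,None,fx=3,fy=3,interpolation=2)
    for j in range(7):
        u=proj(n,w(-.05,-.048+.016*j,.194)); o=(140,110) if n=='top' else (170,130)
        cv2.circle(b,tuple(int(v) for v in (u-o+.5)*3-.5),2,(0,255,0),-1)
    cv2.imwrite(f'pics/{n}5z.png',b)
```

```text
27.5 [0.3057 0.2104 0.0488]
[([254.7, 192.8], 0.43)] [253.2873 196.231 ]
[([247.9, 191.3], 0.58)] [248.6861 193.364 ]
```

View pics/top5z.png

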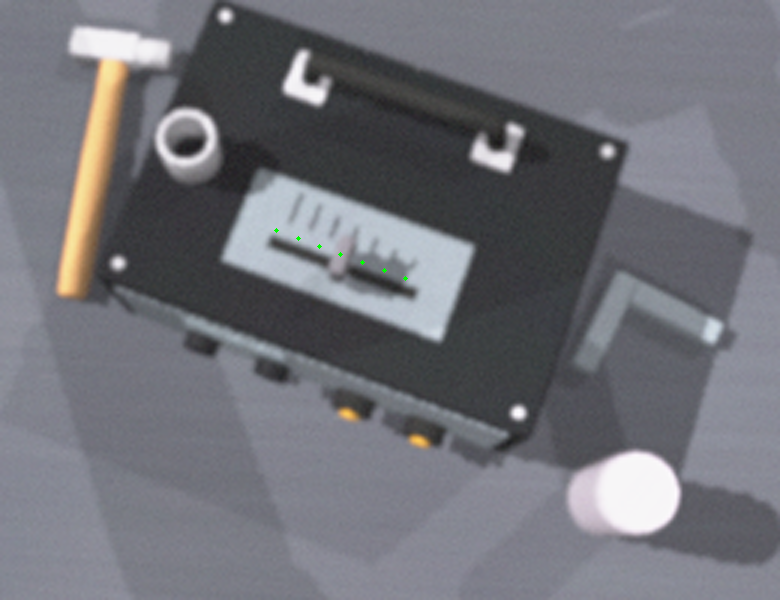

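View pics/side5z.png

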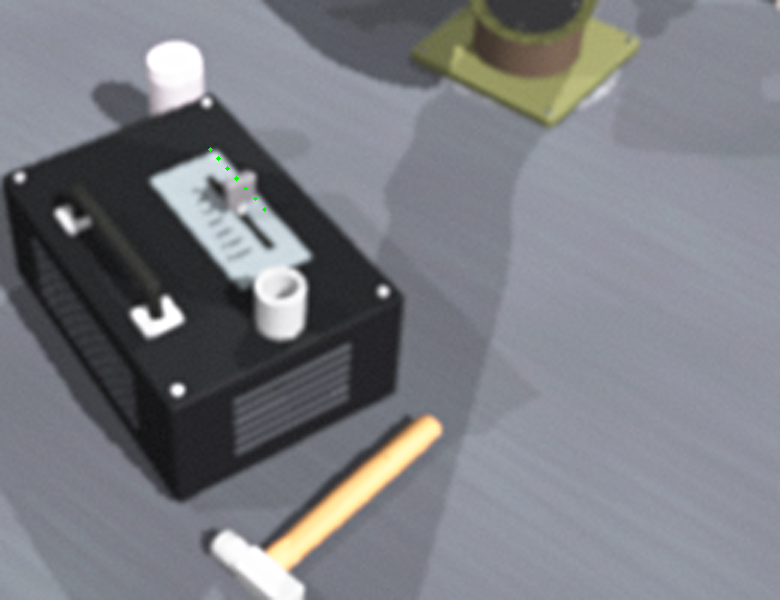

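The knob sits on the fourth dot in both views (top (343,253), side (238,188)), which is joint 0.048, the third notch up. Ring, hammer, can and angle look unmoved.

```bash
python3 -c "
from h import *
bot.sign_off()"
```

```text
the job is handed in; nothing more can be done
```

The lever is resting in the third notch up from home (0.048 m), and I handed the job in at about 27.5 s of the 58 s allowed.

- **Return to home:** With the fingers shut, I pushed the lever from the sixth mark on the scale (0.080 m) slowly back to the home end. A gentle push, stopping at 7 N, met the stop within 1 mm of where it should be. A picture also showed the knob at the end with the shortest tick.
- **Up to the third notch:** I pushed it up three single clicks, pausing at least 1.2 s after each. The finger met the knob again within 0.5 mm of where it should be at home and at the first and second notches. I checked the third notch by camera only.
- **Final check:** With the arm clear, both cameras show the knob on the 0.048 m mark. The pipe ring, hammer, can and angle piece look exactly where they were at the start.
- **Disagreement:** At the start, the network's point for the knob was about 10 mm too high on the scale. I used the picture instead, and touching the knob confirmed 0.080 m.

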